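Sort brass standoffs by length on the electronics bench

TASK

Put away the two loose brass hex standoffs: lay each one flat in the empty part of the orange tray that already holds standoffs of the same length, so that it carries on the row there, parallel to the others and in line with them.

Things in the scene. Friction and masses are not known exactly. Their poses are not given: they have to be found in the camera images.
- long_standoff: Loose brass hex standoff (six-sided bar, dark hole in each end), 70 mm long, 14 mm across flats, 16 across corners, 71 g, lying on a flat on the bench (14 mm high). Origin: its middle, on its axis, 7 mm above what it lies on; x along its length, either way round. (A black plastic 55 mm one on the bench is no part of the job.)
- short_standoff: Loose brass hex standoff (six-sided bar, dark hole in each end), 40 mm long, 14 mm across flats, 16 across corners, 41 g, lying on a flat on the bench (14 mm high). Origin: its middle, on its axis, 7 mm above what it lies on; x along its length, either way round.
- tray_long: Fixed orange tray, 108 mm (x) by 178 (y) outside, 4 mm walls and floor, rim 14 mm high. Holds the row of long standoffs: three brass, 70 mm long, fixed, lying along x, centred on x = 0 at y = -72, -50, -28 mm, tops 18 mm up. From there to the end wall (y = +85) it is empty. Origin: centre of underside, z up. The trays differ only in that length.
- tray_short: Fixed orange tray, 108 mm (x) by 178 (y) outside, 4 mm walls and floor, rim 14 mm high. Holds the row of short standoffs: three brass, 40 mm long, fixed, lying along x, centred on x = 0 at y = -72, -50, -28 mm, tops 18 mm up. From there to the end wall (y = +85) it is empty. Origin: centre of underside, z up. The trays differ only in that length.

How it is judged:
By the outcome, as a careful person would: the job done as asked, in the order asked, and still so for the second after the job is handed in, with the robot touching nothing.
It also fails if it takes over 54 s, if anything falls off the work surface, if the arm or the gripper's body presses on something with over 40 N, if the wrist force passes 120 N, or if a joint passes its speed limit or range.

ROBOT

A 6-joint arm with a two-finger parallel gripper is mounted at the origin on the work surface. World frame = base frame: x ahead of the robot, y to its left, z up, the work surface at z = 0. Lengths are in m, angles in rad, forces in N, time in s.
With the tool pointing down it reaches from about 0.4 to 0.825 m from the base axis. Payload 7 kg.
Tool frame: the origin (TCP) lies midway between the tips of the shut fingers; the grasp point (between the pads) lies hold_point_z behind it (hold_point_z is the distance from the TCP to the grasp point, in m); z points along the fingers, y is the line along which they close (so a half turn about z gives the same grasp; the last joint's range is limited). The gripper opens to 88 mm and grips with 3 to 60 N. Pads are 19 mm wide; open, the fingers measure 130 mm over their backs; the gripper's body (78 mm by 193 mm) begins 47 mm behind the grasp point.
Start: joints at [1.612, 0.359, 0.012, 0, -1.224, -0.288], TCP at [0.165, 0.655, 0.227] pointing down, gripper open.
Joint ranges: [-3.07, 3.07], [-1.43, 2.12], [-1.02, 1.25], [-3.03, 1.67], [-3.05, -0], [-3.03, 3.03]. Speed limits (rad/s): [2.39, 2.39, 3.01, 3.14, 3.14, 3.14].

INTERFACE

Orientations are given as [roll, pitch, yaw] about the fixed x, y, z axes, in that order (R = Rz(yaw) Ry(pitch) Rx(roll)).
In Python, from station import * gives the robot as it stands.
- The arm moves only by the tool apply_moves, never from a script. Its argument "steps" is a list of rows, each an object with "translation": the shift along the world's x, y, z scaled (see below), a list of three; "rotation": the turn, a rotation vector about the world's x, y, z scaled (see below), a list of three. A call has exactly 10 rows; each row is the pose to reach, as a shift and turn from the pose commanded when the call began; what a row does not reach only later rows make up. The controller multiplies each number of a shift by 250 mm and each number of a turn by 30 degrees. A row lasts 1/12 s, in which the tool goes at most 41.7 mm and 7.16 degrees, less where a joint would pass 70% of its speed; a pose out of reach is approached as far as the arm can. A call with a number of a shift or a turn outside -1 to 1 is refused whole. A call with a gripper value outside its range is refused whole. "jaw" is the closure, from -1 (fully open) to 1 (shut), so that 0 is half open, set as the call begins (left out, the last holds). The fingers move at their own pace and stop on an object; "newtons" is the grip in N (left out, the last holds). Time passes only in rows, so rows that repeat a pose let the fingers close, or fill a call up. It gives the time, the measured TCP pose, the force, the opening and the grip force at its end, in the units of the state.
- get_state(): the state, without advancing time (a new reading comes with each control period).
- grab_frame(name): name is "side" or "top" or "wrist"; returns the picture (480x640x3 uint8, blue, green, red); there is no depth.
- camera_model(name): a dict with "fx", "fy", "cx", "cy" (pixels), "k1" (the pictures are not rectified: a ray, as slopes to the right and down, at radius r is drawn at 1 + k1 r^2 times it, then the intrinsics apply), "xyz" and "rotation" of the camera in the world. Camera axes: x right, y down, z forward; pixel columns grow to the right and rows downward; lengths in m; the calibration is good to about 2 mm. A picture is of the moment at which its call begins: read the wrist's pose just before it. camera_model takes no time and is no camera call; for the wrist camera it gives the pose at the moment of the call.
- job_done(): hands the job in; it is judged then, once.
The state is a dict: "t": time; "q": joint angles; "qd": joint speeds; "joint_efforts": joint torques, N m; "eef_pos": TCP position; "ee_rot": TCP orientation; "force": force on the tool from outside, world axes, zero at the start; "moment": the same for the moment, N m; "width": finger opening in m; "gripper_force": force on a finger pad.
Only numpy, scipy, OpenCV 4.12 (cv2) and the standard library are available. Lean on these libraries where they do the work, as an engineer would, in place of code of your own. Each camera call takes 0.05 s, during which the arm holds its last target. There are 200 camera calls.

## Working session

There is one attempt and no reset: what is moved stays moved. The work goes in short steps, Python scripts to look and compute and a tool call to move; the robot and the scene stay as the last step left them, time stands still between calls to the robot, and variables do not carry over. Pictures are saved under pics/ and viewed, at most 10 in all, crops included, and the job is handed in when it is done.

Besides the shell and the picture viewer there is one more tool, called after "Emit:" by a JSON object that holds its "op" and its "data". apply_moves: Moves the arm, as the interface text tells. Shifts and turns lie within -1 to 1; 1 stands for 250 mm of shift or 30 degrees of turn. Its arguments: {"type":"object","properties":{"steps":{"type":"array"},"jaw":{"type":"number"},"newtons":{"type":"number"}},"required":["steps"]}

```bash
mkdir -p pics; cat > h.py <<'E'
from station import *
import numpy as np, cv2
def Rot(m):
    r=np.array(m["rotation"],float)
    if r.shape==(3,3): return r
    from scipy.spatial.transform import Rotation as Rn
    return Rn.from_euler('xyz',r).as_matrix()
def px2w(m,uv,z):
    x=np.array([(uv[0]-m["cx"])/m["fx"],(uv[1]-m["cy"])/m["fy"]]);s=x.copy()
    for _ in range(20): s=x/(1+m["k1"]*(s@s))
    d=Rot(m)@np.array([s[0],s[1],1]);c=np.array(m["xyz"])
    return c+d*(z-c[2])/d[2]
E
python3 - <<'E'
from h import *
s=get_state();print(s)
for n in("top","wrist"):
    print(n,camera_model(n)); cv2.imwrite(f"pics/{n}0.png",grab_frame(n))
import station;print([x for x in dir(station) if 'hold' in x.lower()])
E
```

```text
{'t': 0.0, 'q': array([ 1.61212370e+00,  3.59440564e-01,  1.10516885e-02, -3.35625812e-04,
       -1.22407791e+00, -2.88106421e-01]), 'qd': array([ 0.00039954, -0.00141507, -0.00160794,  0.00088384, -0.00078412,
        0.00175157]), 'joint_efforts': array([ 1.60283129e-03, -5.82723749e+01,  2.93043405e+01,  6.99700847e+00,
        7.07450919e-03, -1.53832971e-04]), 'eef_pos': array([0.16479784, 0.65407564, 0.22558746]), 'ee_rot': array([ 3.13990140e+00, -1.72182860e-04, -2.46893218e-01]), 'force': array([0.52357842, 0.81367125, 0.69414957]), 'moment': array([ 0.04274608, -0.0010434 ,  0.01784794]), 'gripper_force': 0.0, 'width': 0.08782643656302157}
top {'fx': 488.53951668557164, 'fy': 488.53951668557164, 'cx': 319.7415103249295, 'cy': 242.1276595974577, 'k1': -0.03470998435354174, 'xyz': array([0.46983875, 0.00473614, 0.79506726]), 'rotation': array([-3.02272443,  0.0187587 , -1.58171219])}
wrist {'fx': 355.11733339572083, 'fy': 355.11733339572083, 'cx': 318.22609189549223, 'cy': 241.7634155195157, 'k1': 0.005165582029996665, 'xyz': array([0.2283573 , 0.63966223, 0.38434939]), 'rotation': array([ 2.89301738e+00, -1.44094802e-03, -1.81741644e+00])}
['hold_point_z']
```

View pics/top0.png

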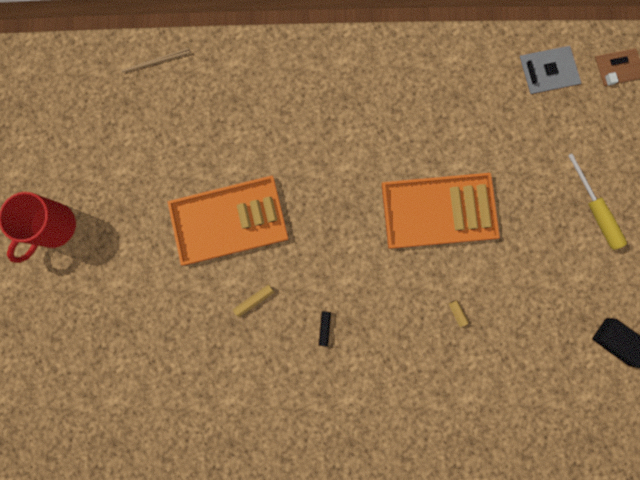

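The top view shows the short-standoff tray on the left (about 228,221) and the long-standoff tray on the right (440,211). The loose long one is at about (253,301), the loose short one at (459,314), and the black decoy at (325,329). I'll view an enlarged crop to get the corners.

```bash
python3 - <<'E'
from h import *
im=cv2.imread("pics/top0.png")
a=cv2.resize(im[165:330,160:300],None,fx=2.8,fy=2.8,interpolation=cv2.INTER_CUBIC)
b=cv2.resize(im[165:330,370:510],None,fx=2.8,fy=2.8,interpolation=cv2.INTER_CUBIC)
cv2.imwrite("pics/crop.png",np.hstack([a,b])); print(hold_point_z)
m=camera_model("top")
for uv in[(253,301),(459,314),(228,221),(440,211)]: print(uv,px2w(m,uv,.01).round(3))
def rep(n,uvs,z):
    p=np.array([px2w(m,u,z)[:2] for u in uvs]);print(n,p.round(4).tolist())
hsv=cv2.cvtColor(im,cv2.COLOR_BGR2HSV)
msk=cv2.inRange(hsv,(3,170,100),(14,255,255))
n,l,st,c=cv2.connectedComponentsWithStats(msk)
for i in range(1,n):
    if st[i,4]>500:
        pts=np.argwhere(l==i)[:,::-1]
        w=np.array([px2w(m,u,.014)[:2]*1000 for u in pts],np.float32)
        print(st[i],cv2.minAreaRect(w))
E
```

```text
0.0188
(253, 301) [0.47  0.126 0.01 ]
(459, 314) [ 0.446 -0.201  0.01 ]
(228, 221) [0.601 0.168 0.01 ]
(440, 211) [ 0.612 -0.178  0.01 ]
[ 382  173  118   75 5933] ((613.13623046875, -176.62925720214844), (109.87322998046875, 180.0111846923828), 4.539052486419678)
[ 168  176  120   89 6393] ((601.26806640625, 168.5304718017578), (110.177001953125, 178.0660858154297), 13.427995681762695)
```

View pics/crop.png

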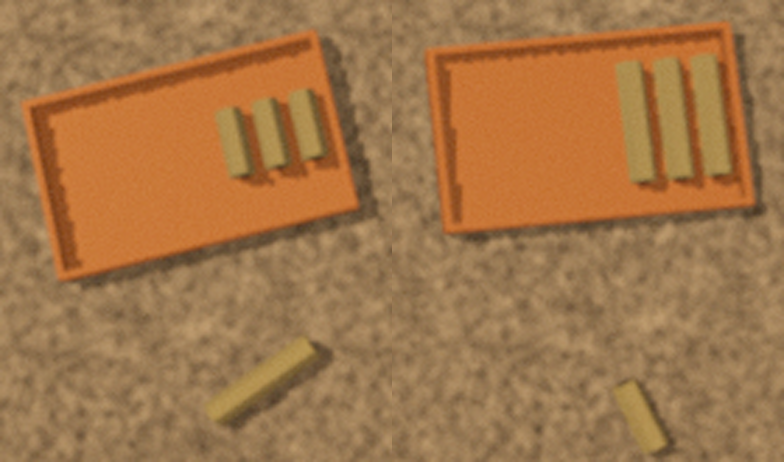

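In the crop, both rows sit at the −y end of their trays, so the next free slot is tray y = −6 mm in each. Gripping across the width leaves no room for a 21 mm finger beside the neighbour, so I'll grip both by the ends. I'll do the short one first.

Emit:
{"op": "apply_moves", "data": {"steps": [{"translation": [1,-1,0],"rotation": [0,0,-0.85]},{"translation": [1,-1,0],"rotation": [0,0,-0.85]},{"translation": [1,-1,0],"rotation": [0,0,-0.85]},{"translation": [1,-1,0],"rotation": [0,0,-0.85]},{"translation": [1,-1,0],"rotation": [0,0,-0.85]},{"translation": [1,-1,0],"rotation": [0,0,-0.85]},{"translation": [1,-1,0],"rotation": [0,0,-0.85]},{"translation": [1,-1,0],"rotation": [0,0,-0.85]},{"translation": [1,-1,0],"rotation": [0,0,-0.85]},{"translation": [1,-1,0],"rotation": [0,0,-0.85]}], "jaw": -1}}

```text
t: 0.93
eef_pos: [0.4171, 0.4012, 0.2263]
ee_rot: [3.141, -0.0, -0.696]
force: [-1.1, 0.6, -0.2]
width: 0.088
gripper_force: 0.0
```

Emit:
{"op": "apply_moves", "data": {"steps": [{"translation": [0.14,-1,0],"rotation": [0,0,-0.85]},{"translation": [0.14,-1,0],"rotation": [0,0,-0.85]},{"translation": [0.14,-1,0],"rotation": [0,0,-0.85]},{"translation": [0.14,-1,0],"rotation": [0,0,-0.85]},{"translation": [0.14,-1,0],"rotation": [0,0,-0.85]},{"translation": [0.14,-1,0],"rotation": [0,0,-0.85]},{"translation": [0.14,-1,0],"rotation": [0,0,-0.85]},{"translation": [0.14,-1,0],"rotation": [0,0,-0.85]},{"translation": [0.14,-1,0],"rotation": [0,0,-0.85]},{"translation": [0.14,-1,0],"rotation": [0,0,-0.85]}]}}

```text
t: 1.77
eef_pos: [0.4499, 0.1555, 0.2265]
ee_rot: [-3.142, 0.0, -1.136]
force: [-0.8, 0.6, -0.1]
width: 0.0875
gripper_force: 0.0
```

Emit:
{"op": "apply_moves", "data": {"steps": [{"translation": [0,-1,0],"rotation": [0,0,0]},{"translation": [0,-1,0],"rotation": [0,0,0]},{"translation": [0,-1,0],"rotation": [0,0,0]},{"translation": [0,-1,0],"rotation": [0,0,0]},{"translation": [0,-1,0],"rotation": [0,0,0]},{"translation": [0,-1,0],"rotation": [0,0,0]},{"translation": [0,-1,0],"rotation": [0,0,0]},{"translation": [0,-1,0],"rotation": [0,0,0]},{"translation": [0,-1,0],"rotation": [0,0,0]},{"translation": [0,-1,0],"rotation": [0,0,0]}]}}

```text
t: 2.6
eef_pos: [0.4504, -0.0941, 0.2264]
ee_rot: [3.141, 0.0, -1.135]
force: [-0.3, 0.5, -0.1]
width: 0.0877
gripper_force: 0.0
```

Emit:
{"op": "apply_moves", "data": {"steps": [{"translation": [-0.016,-0.424,-0.3],"rotation": [0,0,0]},{"translation": [-0.016,-0.424,-0.3],"rotation": [0,0,0]},{"translation": [-0.016,-0.424,-0.3],"rotation": [0,0,0]},{"translation": [-0.016,-0.424,-0.3],"rotation": [0,0,0]},{"translation": [-0.016,-0.424,-0.3],"rotation": [0,0,0]},{"translation": [-0.016,-0.424,-0.3],"rotation": [0,0,0]},{"translation": [-0.016,-0.424,-0.3],"rotation": [0,0,0]},{"translation": [-0.016,-0.424,-0.3],"rotation": [0,0,0]},{"translation": [-0.016,-0.424,-0.3],"rotation": [0,0,0]},{"translation": [-0.016,-0.424,-0.3],"rotation": [0,0,0]}]}}

```text
t: 3.43
eef_pos: [0.4465, -0.2007, 0.1523]
ee_rot: [-3.14, -0.001, -1.135]
force: [1.0, 0.8, -0.3]
width: 0.0875
gripper_force: 0.0
```

```bash
python3 - <<'E'
from h import *
s=get_state();print(s["t"],s["eef_pos"],s["ee_rot"]*57.2958,s["q"])
m=camera_model("wrist");im=grab_frame("wrist");cv2.imwrite("pics/w1.png",im)
import pickle;pickle.dump(m,open("w1.pkl","wb"))
E
```

```text
3.4333 [ 0.4465135  -0.20067696  0.15232356] [-1.79918637e+02 -3.90695049e-02 -6.50545742e+01] [-1.98041999e-02  1.16733194e-01 -4.94209112e-01 -1.50697792e-05
 -9.58277766e-01  4.55193559e-01]
```

View pics/w1.png

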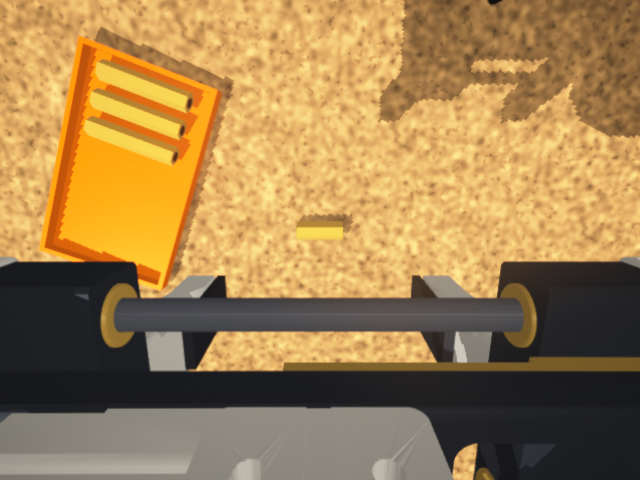

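The wrist view shows the short standoff at (320,230), lying level from x = 297 to 343, so it already lies parallel to the closing line. It also shows the long tray at upper left. Now I'll measure both from the pictures.

```bash
python3 - <<'E'
from h import *
import pickle
def seg(im,m,roi,z,lo,hi):
    x0,y0,x1,y1=roi; hsv=cv2.cvtColor(im,cv2.COLOR_BGR2HSV)[y0:y1,x0:x1]
    b=cv2.inRange(hsv,lo,hi); b=cv2.morphologyEx(b,cv2.MORPH_OPEN,np.ones((3,3)))
    n,l,st,c=cv2.connectedComponentsWithStats(b)
    i=1+np.argmax(st[1:,4]); p=np.argwhere(l==i)[:,::-1]+[x0,y0]
    print("px",p.min(0),p.max(0),len(p))
    w=np.array([px2w(m,u,z)[:2]*1000 for u in p],np.float32); print(cv2.minAreaRect(w))
top=cv2.imread("pics/top0.png");w1=cv2.imread("pics/w1.png");mt=camera_model("top");mw=pickle.load(open("w1.pkl","rb"))
for im,pts in((top,[(459,314),(253,301),(470,340),(280,330)]),(w1,[(320,226),(320,236),(320,260),(260,230)])):
    h=cv2.cvtColor(im,cv2.COLOR_BGR2HSV)
    print([h[v,u].tolist() for u,v in pts])
seg(top,mt,(435,290,485,340),.010,(21,120,100),(32,255,255))
seg(top,mt,(220,275,290,330),.010,(21,120,100),(32,255,255))
seg(w1,mw,(270,200,370,260),.010,(23,100,100),(34,255,255))
# long tray corners in wrist view, rim outer z=.014
c=[(80,38),(220,92),(163,290),(42,247)]
P=np.array([px2w(mw,u,.014)[:2]*1000 for u in c]);print(P.round(1),P.mean(0))
E
```

```text
[[19, 143, 177], [19, 141, 179], [16, 119, 148], [17, 115, 160]]
[[19, 176, 187], [24, 166, 248], [16, 145, 174], [20, 128, 243]]Traceback (most recent call last):
  File "<stdin>", line 14, in <module>
  File "<stdin>", line 7, in seg
    return _wrapfunc(a, 'argmax', axis=axis, out=out, **kwds)
    return bound(*args, **kwds)
ValueError: attempt to get argmax of an empty sequence
```

```bash
python3 - <<'E'
from h import *
import pickle
mt=camera_model("top");mw=pickle.load(open("w1.pkl","rb"))
def show(n,m,px,z):
    P=np.array([px2w(m,u,z)[:2]*1000 for u in px])
    r=cv2.minAreaRect(P.astype(np.float32)); print(n,P.mean(0).round(1),np.round(r[1],1),round(r[2],1))
f=lambda c,ox:[((x-ox[0])/2.8+ox[1],y/2.8+165) for x,y in c]
show("long top",mt,f([(207,405),(220,423),(317,352),(306,338)],(0,160)),.009)
show("short top",mt,f([(614,388),(632,380),(667,446),(649,455)],(392,370)),.009)
show("short wrist",mw,[(296,221),(344,221),(344,240),(296,240)],.009)
show("tray wrist",mw,[(80,38),(220,92),(163,290),(42,247)],.014)
# row bar end mid-tops in long tray, top cam z=.018 : x-centering
for c in([(629,62),(641,181)],[(667,58),(680,179)],[(704,54),(717,175)]):
    P=np.array([px2w(mt,u,.018)[:2]*1000 for u in f(c,(392,370))]);d=P[0]-P[1];print("L",P.mean(0).round(1),np.hypot(*d).round(1),np.degrees(np.arctan2(d[1],d[0])).round(1))
for c in([(228,108),(240,176)],[(264,98),(277,167)],[(301,90),(314,159)]):
    P=np.array([px2w(mt,u,.018)[:2]*1000 for u in f(c,(0,160))]);d=P[0]-P[1];print("S",P.mean(0).round(1),np.hypot(*d).round(1),np.degrees(np.arctan2(d[1],d[0])).round(1))
E
```

```text
long top [471.  125.3] [12.7 68.5] 35.6
short top [ 445.9 -201.3] [42.3 11.5] 25.8
short wrist [ 444.6 -199.2] [42.1 16.9] 25.0
tray wrist [ 609.9 -175.7] [109.2 176.2] 4.3
L [ 614.9 -203.2] 69.7 3.1
L [ 616.3 -225.4] 71.0 3.3
L [ 618.4 -246.9] 71.0 3.1
S [607.6 141.2] 40.6 10.3
S [612.8 120. ] 41.3 10.8
S [617.2  98.6] 41.3 10.6
```

Emit:
{"op": "apply_moves", "data": {"steps": [{"translation": [-0.003,0.002,-0.12],"rotation": [0,0,0]},{"translation": [-0.003,0.002,-0.25],"rotation": [0,0,0]},{"translation": [-0.003,0.002,-0.36],"rotation": [0,0,0]},{"translation": [-0.003,0.002,-0.46],"rotation": [0,0,0]},{"translation": [-0.003,0.002,-0.54],"rotation": [0,0,0]},{"translation": [-0.003,0.002,-0.58],"rotation": [0,0,0]},{"translation": [-0.003,0.002,-0.595],"rotation": [0,0,0]},{"translation": [-0.003,0.002,-0.6],"rotation": [0,0,0]},{"translation": [-0.003,0.002,-0.6],"rotation": [0,0,0]},{"translation": [-0.003,0.002,-0.6],"rotation": [0,0,0]}]}}

```text
t: 4.32
eef_pos: [0.4459, -0.201, 0.0024]
ee_rot: [-3.14, -0.001, -1.137]
force: [0.6, 1.4, 0.4]
width: 0.0878
gripper_force: 0.0
```

Emit:
{"op": "apply_moves", "data": {"steps": [{"translation": [0,0,-0.002],"rotation": [0,0,0]},{"translation": [0,0,-0.004],"rotation": [0,0,0]},{"translation": [0,0,-0.006],"rotation": [0,0,0]},{"translation": [0,0,-0.008],"rotation": [0,0,0]},{"translation": [0,0,-0.01],"rotation": [0,0,0]},{"translation": [0,0,-0.012],"rotation": [0,0,0]},{"translation": [0,0,-0.012],"rotation": [0,0,0]},{"translation": [0,0,-0.012],"rotation": [0,0,0]},{"translation": [0,0,-0.012],"rotation": [0,0,0]},{"translation": [0,0,-0.012],"rotation": [0,0,0]}]}}

```text
t: 5.15
eef_pos: [0.4455, -0.201, 0.0002]
ee_rot: [-3.141, -0.001, -1.136]
force: [-5.0, 4.1, 21.7]
width: 0.0879
gripper_force: 10.7
```

The tips touch the bench at a reading of about 0, so z is accurate. I'll raise to about 3 mm and close.

Emit:
{"op": "apply_moves", "data": {"steps": [{"translation": [0,0,0.016],"rotation": [0,0,0]},{"translation": [0,0,0.016],"rotation": [0,0,0]},{"translation": [0,0,0.016],"rotation": [0,0,0]},{"translation": [0,0,0.016],"rotation": [0,0,0]},{"translation": [0,0,0.016],"rotation": [0,0,0]},{"translation": [0,0,0.016],"rotation": [0,0,0]},{"translation": [0,0,0.016],"rotation": [0,0,0]},{"translation": [0,0,0.016],"rotation": [0,0,0]},{"translation": [0,0,0.016],"rotation": [0,0,0]},{"translation": [0,0,0.016],"rotation": [0,0,0]}], "jaw": 1, "newtons": 25}}

```text
t: 5.98
eef_pos: [0.4451, -0.201, 0.0025]
ee_rot: [3.141, 0.0, -1.137]
force: [0.8, 0.6, 0.2]
width: 0.0395
gripper_force: 25.0
```

Emit:
{"op": "apply_moves", "data": {"steps": [{"translation": [0,0,0.06],"rotation": [0,0,0]},{"translation": [0,0,0.16],"rotation": [0,0,0]},{"translation": [0,0,0.28],"rotation": [0,0,0]},{"translation": [0.05,0.05,0.36],"rotation": [0,0,-0.1]},{"translation": [0.15,0.15,0.4],"rotation": [0,0,-0.2]},{"translation": [0.25,0.27,0.4],"rotation": [0,0,-0.3]},{"translation": [0.35,0.4,0.4],"rotation": [0,0,-0.39]},{"translation": [0.45,0.53,0.4],"rotation": [0,0,-0.39]},{"translation": [0.55,0.67,0.4],"rotation": [0,0,-0.39]},{"translation": [0.6,0.8,0.4],"rotation": [0,0,-0.39]}]}}

```text
t: 6.82
eef_pos: [0.5973, 0.0009, 0.1025]
ee_rot: [-3.141, -0.0, -1.341]
force: [1.0, -1.2, -0.3]
width: 0.0394
gripper_force: 25.0
```

Emit:
{"op": "apply_moves", "data": {"steps": [{"translation": [0.03,0.14,0],"rotation": [0,0,0]},{"translation": [0.03,0.28,0],"rotation": [0,0,0]},{"translation": [0.03,0.4,0],"rotation": [0,0,0]},{"translation": [0.03,0.5,-0.02],"rotation": [0,0,0]},{"translation": [0.03,0.57,-0.05],"rotation": [0,0,0]},{"translation": [0.03,0.62,-0.1],"rotation": [0,0,0]},{"translation": [0.03,0.653,-0.16],"rotation": [0,0,0]},{"translation": [0.03,0.653,-0.2],"rotation": [0,0,0]},{"translation": [0.03,0.653,-0.2],"rotation": [0,0,0]},{"translation": [0.03,0.653,-0.2],"rotation": [0,0,0]}]}}

```text
t: 7.65
eef_pos: [0.6021, 0.1612, 0.0516]
ee_rot: [3.139, -0.001, -1.342]
force: [-0.7, -0.4, 0.8]
width: 0.0397
gripper_force: 25.0
```

```bash
python3 - <<'E'
from h import *
s=get_state();print(s["t"],s["eef_pos"],s["ee_rot"]*57.2958,s["width"])
import pickle
for n in("wrist","top"):
    m=camera_model(n);im=grab_frame(n);cv2.imwrite(f"pics/{n}2.png",im);pickle.dump(m,open(n+"2.pkl","wb"))
a=cv2.imread("pics/wrist2.png")[0:400]; b=cv2.imread("pics/top2.png")[150:300,130:310]
b=cv2.resize(b,None,fx=2.4,fy=400/150*.9,interpolation=cv2.INTER_CUBIC)
cv2.imwrite("pics/v2.png",a)
E
```

```text
7.65 [0.60206885 0.16115148 0.05160616] [ 1.79870935e+02 -5.01994599e-02 -7.68684331e+01] 0.039673836341412146
```

View pics/v2.png

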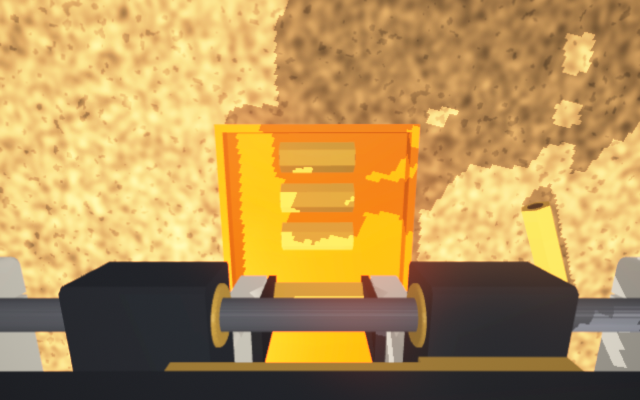

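The wrist view shows the three short bars centred at about x = 317 (279 to 355), the far rim corners at (216,125) and (419,125), and the held bar at 275 to 363. I'll compare the bar's centre line with the row.

```bash
python3 - <<'E'
from h import *
import pickle
m=pickle.load(open("wrist2.pkl","rb"))
yaw=np.radians(13.13); tcp=np.array([.6021,.1612])
X=np.array([np.cos(yaw),np.sin(yaw)]);Y=np.array([-X[1],X[0]])
def loc(u,z): d=px2w(m,u,z)[:2]-tcp; return (np.array([d@X,d@Y])*1000).round(1)
for n,u,z in[("rimL",(216,125),.014),("rimR",(419,125),.014)]: print(n,loc(u,z))
for n,y in(("-72",157),("-50",197),("-28",236)): print(n,loc((279,y),.016),loc((355,y),.016))
print("held front-top edge",loc((275,283),.0516-.0025+.014),loc((363,283),.0516-.0025+.014))
g=cv2.imread("pics/wrist2.png")
print(g[270:300:2,320].tolist())
# row edges profile
print([ (v,g[v,310].tolist()) for v in range(136,262,3)])
E
```

```text
rimL [ 53.6 -77.9]
rimR [-53.2 -77.9]
-72 [ 20.7 -61.6] [-19.7 -61.6]
-50 [ 21.3 -40.3] [-20.3 -40.3]
-28 [ 21.9 -18.4] [-20.8 -18.4]
held front-top edge [19.  -8.3] [-19.8  -8.2]
[[25, 201, 255], [26, 201, 255], [26, 201, 255], [26, 201, 255], [25, 201, 255], [26, 201, 255], [54, 174, 252], [64, 159, 224], [64, 159, 223], [63, 158, 222], [64, 159, 222], [63, 158, 221], [64, 158, 221], [85, 208, 248], [80, 118, 168]]
[(136, [34, 140, 247]), (139, [34, 140, 247]), (142, [56, 153, 230]), (145, [63, 157, 216]), (148, [63, 158, 218]), (151, [71, 177, 233]), (154, [72, 178, 233]), (157, [69, 176, 233]), (160, [69, 176, 233]), (163, [69, 176, 233]), (166, [62, 157, 219]), (169, [98, 233, 254]), (172, [71, 204, 252]), (175, [28, 137, 248]), (178, [27, 138, 248]), (181, [26, 136, 248]), (184, [60, 157, 228]), (187, [63, 160, 224]), (190, [63, 160, 225]), (193, [67, 172, 233]), (196, [68, 172, 234]), (199, [68, 172, 234]), (202, [67, 172, 234]), (205, [67, 172, 233]), (208, [54, 141, 210]), (211, [52, 140, 217]), (214, [23, 136, 248]), (217, [23, 136, 249]), (220, [23, 136, 249]), (223, [60, 159, 231]), (226, [63, 161, 229]), (229, [63, 161, 229]), (232, [65, 169, 234]), (235, [65, 170, 235]), (238, [66, 170, 235]), (241, [103, 238, 255]), (244, [95, 230, 254]), (247, [99, 235, 254]), (250, [43, 210, 255]), (253, [25, 204, 255]), (256, [25, 204, 255]), (259, [25, 203, 255])]
```

Emit:
{"op": "apply_moves", "data": {"steps": [{"translation": [0,0.01,-0.03],"rotation": [0,0,0]},{"translation": [0,0.01,-0.07],"rotation": [0,0,0]},{"translation": [0,0.01,-0.11],"rotation": [0,0,0]},{"translation": [0,0.01,-0.14],"rotation": [0,0,0]},{"translation": [0,0.01,-0.16],"rotation": [0,0,0]},{"translation": [0,0.01,-0.17],"rotation": [0,0,0]},{"translation": [0,0.01,-0.178],"rotation": [0,0,0]},{"translation": [0,0.01,-0.182],"rotation": [0,0,0]},{"translation": [0,0.01,-0.182],"rotation": [0,0,0]},{"translation": [0,0.01,-0.182],"rotation": [0,0,0]}]}}

```text
t: 8.58
eef_pos: [0.6029, 0.1649, 0.0073]
ee_rot: [-3.141, 0.0, -1.341]
force: [-0.5, -0.0, -0.3]
width: 0.0398
gripper_force: 25.0
```

Emit:
{"op": "apply_moves", "data": {"steps": [{"translation": [0,-0.005,0],"rotation": [0,0,0]},{"translation": [0,-0.005,-0.002],"rotation": [0,0,0]},{"translation": [0,-0.005,-0.003],"rotation": [0,0,0]},{"translation": [0,-0.005,-0.004],"rotation": [0,0,0]},{"translation": [0,-0.005,-0.004],"rotation": [0,0,0]},{"translation": [0,-0.005,-0.004],"rotation": [0,0,0]},{"translation": [0,-0.005,-0.004],"rotation": [0,0,0]},{"translation": [0,-0.005,-0.004],"rotation": [0,0,0]},{"translation": [0,-0.005,-0.004],"rotation": [0,0,0]},{"translation": [0,-0.005,-0.004],"rotation": [0,0,0]}]}}

```text
t: 9.42
eef_pos: [0.6027, 0.1635, 0.0064]
ee_rot: [-3.141, -0.0, -1.341]
force: [-1.2, -0.7, 5.5]
width: 0.0393
gripper_force: 25.0
```

Emit:
{"op": "apply_moves", "data": {"steps": [{"translation": [0,0,0],"rotation": [0,0,0]},{"translation": [0,0,0],"rotation": [0,0,0]},{"translation": [0,0,0],"rotation": [0,0,0]},{"translation": [0,0,0],"rotation": [0,0,0]},{"translation": [0,0,0.02],"rotation": [0,0,0]},{"translation": [0,0,0.06],"rotation": [0,0,0]},{"translation": [0,0,0.14],"rotation": [0,0,0]},{"translation": [0,0,0.26],"rotation": [0,0,0]},{"translation": [0,0,0.4],"rotation": [0,0,0]},{"translation": [0,0,0.5],"rotation": [0,0,0]}], "jaw": -0.05}}

```text
t: 10.25
eef_pos: [0.6035, 0.1637, 0.135]
ee_rot: [-3.139, 0.0, -1.341]
force: [0.8, 0.6, 0.9]
width: 0.0457
gripper_force: 0.0
```

Emit:
{"op": "apply_moves", "data": {"steps": [{"translation": [-0.1,-0.04,0.074],"rotation": [0,0,-0.2]},{"translation": [-0.25,-0.08,0.074],"rotation": [0,0,-0.45]},{"translation": [-0.4,-0.12,0.074],"rotation": [0,0,-0.7]},{"translation": [-0.5,-0.155,0.074],"rotation": [0,0,-0.9]},{"translation": [-0.527,-0.155,0.074],"rotation": [0,0,-1]},{"translation": [-0.527,-0.155,0.074],"rotation": [0,0,-1]},{"translation": [-0.527,-0.155,0.074],"rotation": [0,0,-1]},{"translation": [-0.527,-0.155,0.074],"rotation": [0,0,-1]},{"translation": [-0.527,-0.155,0.074],"rotation": [0,0,-1]},{"translation": [-0.527,-0.155,0.074],"rotation": [0,0,-1]}], "jaw": -1}}

```text
t: 11.08
eef_pos: [0.4715, 0.1249, 0.1493]
ee_rot: [3.141, -0.001, -1.864]
force: [-0.1, 0.7, 0.6]
width: 0.0878
gripper_force: 0.0
```

Emit:
{"op": "apply_moves", "data": {"steps": [{"translation": [0,0,0],"rotation": [0,0,-0.2]},{"translation": [0,0,0],"rotation": [0,0,-0.4]},{"translation": [0,0,0],"rotation": [0,0,-0.6]},{"translation": [0,0,0],"rotation": [0,0,-0.8]},{"translation": [0,0,0],"rotation": [0,0,-1]},{"translation": [0,0,0],"rotation": [0,0,-1]},{"translation": [0,0,0],"rotation": [0,0,-1]},{"translation": [0,0,0],"rotation": [0,0,-1]},{"translation": [0,0,0],"rotation": [0,0,-1]},{"translation": [0,0,0],"rotation": [0,0,-1]}]}}

```text
t: 11.92
eef_pos: [0.471, 0.1248, 0.1495]
ee_rot: [3.142, -0.0, -2.387]
force: [0.0, 0.0, -0.2]
width: 0.0878
gripper_force: 0.0
```

Emit:
{"op": "apply_moves", "data": {"steps": [{"translation": [0,0,0],"rotation": [0,0,-0.15]},{"translation": [0,0,0],"rotation": [0,0,-0.25]},{"translation": [0,0,0],"rotation": [0,0,-0.25]},{"translation": [0,0,0],"rotation": [0,0,-0.25]},{"translation": [0,0,0],"rotation": [0,0,-0.25]},{"translation": [0,0,0],"rotation": [0,0,-0.25]},{"translation": [0,0,0],"rotation": [0,0,-0.25]},{"translation": [0,0,0],"rotation": [0,0,-0.25]},{"translation": [0,0,0],"rotation": [0,0,-0.25]},{"translation": [0,0,0],"rotation": [0,0,-0.25]}]}}

```text
t: 12.75
eef_pos: [0.4709, 0.1248, 0.1496]
ee_rot: [3.142, 0.0, -2.519]
force: [0.7, -0.2, 0.3]
width: 0.0877
gripper_force: 0.0
```

```bash
python3 - <<'E'
from h import *
s=get_state();print(s["t"],s["eef_pos"],s["ee_rot"]*57.2958,s["width"])
import pickle
for n in("wrist","top"):
    m=camera_model(n);im=grab_frame(n);cv2.imwrite(f"pics/{n}3.png",im);pickle.dump(m,open(n+"3.pkl","wb"))
a=cv2.imread("pics/wrist3.png")[100:400,100:540]; b=cv2.imread("pics/top3.png")[165:275,160:300]
b=cv2.resize(b,(360,300),interpolation=cv2.INTER_CUBIC)
cv2.imwrite("pics/v3.png",np.hstack([a,b]))
E
```

```text
12.75 [0.47091107 0.12475862 0.14957023] [ 1.79999656e+02  1.26914621e-03 -1.44327886e+02] 0.08766929718921623
```

View pics/v3.png

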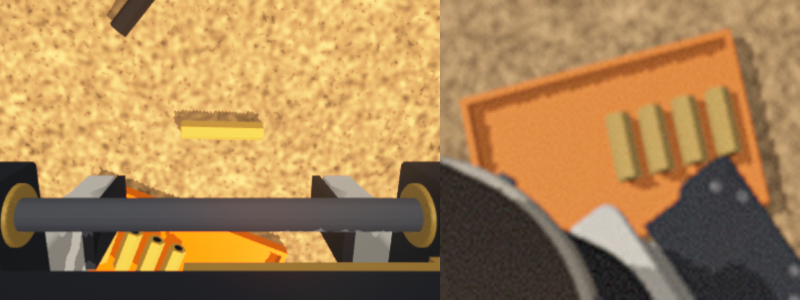

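The top view shows the short standoff continuing its row evenly. In the wrist crop the long standoff is level at (222,130), between the open fingers. I'll grip only its top 2.5 mm by the ends, because fingers around 70 mm would otherwise hit the tray walls.

Emit:
{"op": "apply_moves", "data": {"steps": [{"translation": [0.003,0.002,-0.1],"rotation": [0,0,0]},{"translation": [0.003,0.002,-0.22],"rotation": [0,0,0]},{"translation": [0.003,0.002,-0.34],"rotation": [0,0,0]},{"translation": [0.003,0.002,-0.44],"rotation": [0,0,0]},{"translation": [0.003,0.002,-0.51],"rotation": [0,0,0]},{"translation": [0.003,0.002,-0.54],"rotation": [0,0,0]},{"translation": [0.003,0.002,-0.553],"rotation": [0,0,0]},{"translation": [0.003,0.002,-0.553],"rotation": [0,0,0]},{"translation": [0.003,0.002,-0.553],"rotation": [0,0,0]},{"translation": [0.003,0.002,-0.553],"rotation": [0,0,0]}]}}

```text
t: 13.68
eef_pos: [0.4725, 0.1258, 0.0125]
ee_rot: [-3.142, 0.002, -2.519]
force: [0.9, -0.4, 0.4]
width: 0.0877
gripper_force: 0.0
```

Emit:
{"op": "apply_moves", "data": {"steps": [{"translation": [0,0,0],"rotation": [0,0,0]},{"translation": [0,0,0],"rotation": [0,0,0]},{"translation": [0,0,0],"rotation": [0,0,0]},{"translation": [0,0,0],"rotation": [0,0,0]},{"translation": [0,0,0],"rotation": [0,0,0]},{"translation": [0,0,0],"rotation": [0,0,0]},{"translation": [0,0,0],"rotation": [0,0,0]},{"translation": [0,0,0],"rotation": [0,0,0]},{"translation": [0,0,0],"rotation": [0,0,0]},{"translation": [0,0,0],"rotation": [0,0,0]}], "jaw": 1, "newtons": 25}}

```text
t: 14.52
eef_pos: [0.4719, 0.1255, 0.0117]
ee_rot: [-3.142, 0.001, -2.519]
force: [-0.5, 1.4, 6.3]
width: 0.0681
gripper_force: 25.0
```

Width reads 68.1 where I expected about 69.6, with a 6 N upward force. I'll lift a little and check.

Emit:
{"op": "apply_moves", "data": {"steps": [{"translation": [0,0,0.005],"rotation": [0,0,0]},{"translation": [0,0,0.01],"rotation": [0,0,0]},{"translation": [0,0,0.02],"rotation": [0,0,0]},{"translation": [0,0,0.03],"rotation": [0,0,0]},{"translation": [0,0,0.04],"rotation": [0,0,0]},{"translation": [0,0,0.05],"rotation": [0,0,0]},{"translation": [0,0,0.06],"rotation": [0,0,0]},{"translation": [0,0,0.06],"rotation": [0,0,0]},{"translation": [0,0,0.06],"rotation": [0,0,0]},{"translation": [0,0,0.06],"rotation": [0,0,0]}]}}

```text
t: 15.35
eef_pos: [0.4717, 0.1253, 0.0263]
ee_rot: [3.142, 0.0, -2.519]
force: [0.9, 0.5, -0.7]
width: 0.0675
gripper_force: 25.0
```

```bash
python3 - <<'E'
from h import *
s=get_state();print(s["t"],s["eef_pos"],s["width"],s["gripper_force"],s["force"])
a=grab_frame("side");print(camera_model("side"))
cv2.imwrite("pics/side4.png",a)
m=camera_model("side")
# project TCP
p=Rot(m).T@(s["eef_pos"]-m["xyz"]);u=int(m["fx"]*p[0]/p[2]+m["cx"]);v=int(m["fy"]*p[1]/p[2]+m["cy"]);print(u,v)
y0=max(0,min(380,v-50));x0=max(0,min(500,u-70))
b=cv2.resize(a[y0:y0+100,x0:x0+140],None,fx=5,fy=5,interpolation=cv2.INTER_CUBIC);cv2.imwrite("pics/v4.png",b)
E
```

```text
15.35 [0.47165153 0.12525255 0.02632886] 0.06745896253306316 24.999829083681107 [ 0.93034424  0.49614778 -0.6844227 ]
{'fx': 616.0059311305439, 'fy': 616.0059311305439, 'cx': 316.7258234522141, 'cy': 242.93237613492903, 'k1': 0.055268007788132255, 'xyz': array([ 0.48049912, -0.74696397,  0.52044993]), 'rotation': array([-2.1325797 ,  0.00798378, -0.07677349])}
272 215
```

View pics/v4.png

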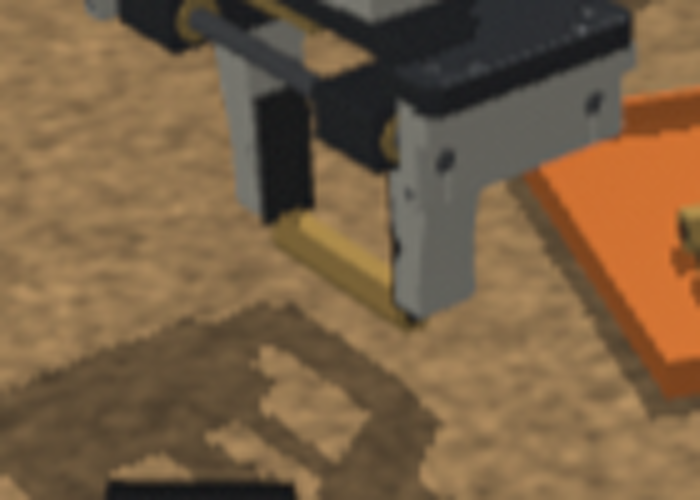

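The long standoff hangs level between the finger tips (crop 290,225 to 410,320). I'll carry it low and smoothly.

Emit:
{"op": "apply_moves", "data": {"steps": [{"translation": [0.02,-0.03,0.02],"rotation": [0,0,0.05]},{"translation": [0.05,-0.09,0.05],"rotation": [0,0,0.15]},{"translation": [0.08,-0.17,0.08],"rotation": [0,0,0.27]},{"translation": [0.12,-0.26,0.1],"rotation": [0,0,0.4]},{"translation": [0.16,-0.36,0.1],"rotation": [0,0,0.54]},{"translation": [0.2,-0.46,0.1],"rotation": [0,0,0.68]},{"translation": [0.24,-0.55,0.1],"rotation": [0,0,0.8]},{"translation": [0.27,-0.63,0.1],"rotation": [0,0,0.9]},{"translation": [0.29,-0.68,0.1],"rotation": [0,0,0.97]},{"translation": [0.3,-0.7,0.1],"rotation": [0,0,1]}]}}

```text
t: 16.23
eef_pos: [0.5469, -0.0516, 0.0509]
ee_rot: [3.141, -0.001, -1.995]
force: [-0.1, 0.8, 0.1]
width: 0.0679
gripper_force: 25.0
```

Emit:
{"op": "apply_moves", "data": {"steps": [{"translation": [0.02,-0.03,0],"rotation": [0,0,0.1]},{"translation": [0.05,-0.09,0],"rotation": [0,0,0.25]},{"translation": [0.1,-0.18,0],"rotation": [0,0,0.4]},{"translation": [0.15,-0.28,0],"rotation": [0,0,0.57]},{"translation": [0.2,-0.38,0],"rotation": [0,0,0.74]},{"translation": [0.23,-0.46,0],"rotation": [0,0,0.88]},{"translation": [0.25,-0.51,0],"rotation": [0,0,0.94]},{"translation": [0.266,-0.531,0],"rotation": [0,0,0.96]},{"translation": [0.266,-0.531,0],"rotation": [0,0,0.96]},{"translation": [0.266,-0.531,0],"rotation": [0,0,0.96]}]}}

```text
t: 17.07
eef_pos: [0.6128, -0.1822, 0.0509]
ee_rot: [3.141, 0.0, -1.495]
force: [-0.7, 0.8, -0.5]
width: 0.0681
gripper_force: 25.0
```

```bash
python3 - <<'E'
from h import *
s=get_state();print(s["t"],s["eef_pos"],s["ee_rot"]*57.2958,s["width"])
import pickle
n="wrist";m=camera_model(n);im=grab_frame(n);cv2.imwrite(f"pics/{n}5.png",im);pickle.dump(m,open(n+"5.pkl","wb"))
cv2.imwrite("pics/side5.png",grab_frame("side"))
cv2.imwrite("pics/v5.png",cv2.resize(im[100:340,140:540],None,fx=2,fy=2,interpolation=cv2.INTER_CUBIC))
E
```

```text
17.0667 [ 0.61275787 -0.18222194  0.05086369] [ 1.79953915e+02  1.41575443e-02 -8.56378701e+01] 0.06807166363468051
```

View pics/v5.png

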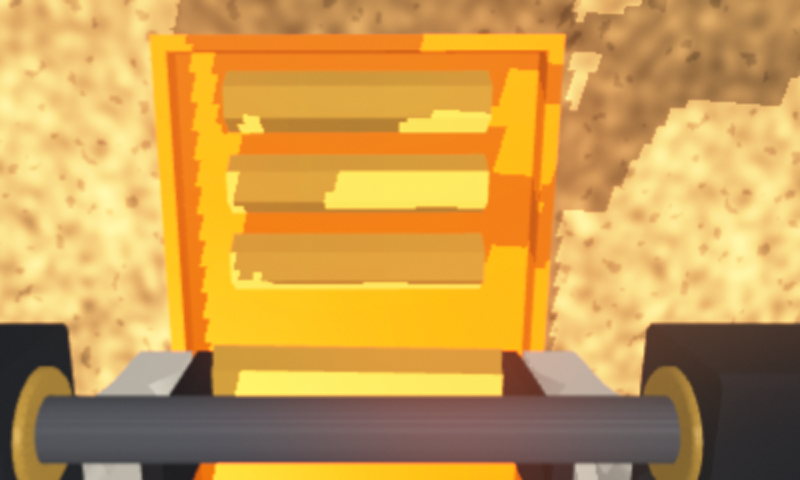

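The wrist view shows the held long bar (crop 213 to 503, edges at 347 and 371) parallel to the row and centred at 358, with the row at 357 to 359. I'll compute the remaining cross-offset.

```bash
python3 - <<'E'
from h import *
import pickle
m=pickle.load(open("wrist5.pkl","rb"))
yaw=np.radians(4.4); tcp=np.array([.6128,-.1822])
X=np.array([np.cos(yaw),np.sin(yaw)]);Y=np.array([-X[1],X[0]])
def loc(c,z): d=px2w(m,(140+c[0]/2,100+c[1]/2),z)[:2]-tcp; return (np.array([d@X,d@Y])*1000).round(1)
print("rim",loc((150,35),.014),loc((566,35),.014))
for x0,x1,vc,vt in((223,492,72,86),(228,489,154,170),(233,485,233,250)):
    print(loc((x0,vc),.011),loc((x1,vc),.011),"centre from corner",loc((358,vc),.011)[1]+8,"top",loc((358,vt),.018)[1]+4)
t=.0509
print("held",loc((213,347),t-.0045),loc((503,347),t-.0045),loc((358,347),t-.0045)[1]+8,loc((358,371),t+.0025)[1]+4)
E
```

```text
rim [ 53.4 -81.6] [-55.  -81.5]
[ 35.4 -72.5] [-36.7 -72.4] centre from corner -64.5 top -64.7
[ 35.  -50.8] [-36.9 -50.8] centre from corner -42.8 top -43.1
[ 34.6 -28.8] [-36.8 -28.7] centre from corner -20.7 top -21.3
held [34.5 -7.1] [-35.9  -7.1] 0.9000000000000004 0.3999999999999999
```

The bar is within 0.5 mm in both directions. Lowering.

Emit:
{"op": "apply_moves", "data": {"steps": [{"translation": [0,0,-0.02],"rotation": [0,0,0]},{"translation": [0,0,-0.05],"rotation": [0,0,0]},{"translation": [0,0,-0.08],"rotation": [0,0,0]},{"translation": [0,0,-0.11],"rotation": [0,0,0]},{"translation": [0,0,-0.125],"rotation": [0,0,0]},{"translation": [0,0,-0.133],"rotation": [0,0,0]},{"translation": [0,0,-0.138],"rotation": [0,0,0]},{"translation": [0,0,-0.14],"rotation": [0,0,0]},{"translation": [0,0,-0.14],"rotation": [0,0,0]},{"translation": [0,0,-0.14],"rotation": [0,0,0]}]}}

```text
t: 18.0
eef_pos: [0.6134, -0.1825, 0.0166]
ee_rot: [-3.141, -0.0, -1.493]
force: [-0.5, 0.0, -0.6]
width: 0.0682
gripper_force: 25.0
```

Emit:
{"op": "apply_moves", "data": {"steps": [{"translation": [0,0,-0.001],"rotation": [0,0,0]},{"translation": [0,0,-0.002],"rotation": [0,0,0]},{"translation": [0,0,-0.003],"rotation": [0,0,0]},{"translation": [0,0,-0.004],"rotation": [0,0,0]},{"translation": [0,0,-0.005],"rotation": [0,0,0]},{"translation": [0,0,-0.005],"rotation": [0,0,0]},{"translation": [0,0,-0.005],"rotation": [0,0,0]},{"translation": [0,0,-0.005],"rotation": [0,0,0]},{"translation": [0,0,-0.005],"rotation": [0,0,0]},{"translation": [0,0,-0.005],"rotation": [0,0,0]}]}}

```text
t: 18.83
eef_pos: [0.6133, -0.1825, 0.0158]
ee_rot: [-3.141, -0.0, -1.493]
force: [-1.6, 0.6, 5.5]
width: 0.0679
gripper_force: 25.0
```

The bar is on the floor (5.5 N, tips above the rim). Release, rise, and back off toward the robot for a look.

Emit:
{"op": "apply_moves", "data": {"steps": [{"translation": [0,0,0],"rotation": [0,0,0]},{"translation": [0,0,0],"rotation": [0,0,0]},{"translation": [0,0,0],"rotation": [0,0,0]},{"translation": [0,0,0],"rotation": [0,0,0]},{"translation": [0,0,0.02],"rotation": [0,0,0]},{"translation": [0,0,0.06],"rotation": [0,0,0]},{"translation": [0,0,0.14],"rotation": [0,0,0]},{"translation": [0,0,0.26],"rotation": [0,0,0]},{"translation": [0,0,0.4],"rotation": [0,0,0]},{"translation": [0,0,0.54],"rotation": [0,0,0]}], "jaw": -0.75}}

```text
t: 19.67
eef_pos: [0.6128, -0.1826, 0.1522]
ee_rot: [3.141, -0.0, -1.493]
force: [1.7, -0.5, 0.3]
width: 0.0772
gripper_force: 0.0
```

Emit:
{"op": "apply_moves", "data": {"steps": [{"translation": [-0.1,0.1,0.14],"rotation": [0,0,0]},{"translation": [-0.25,0.25,0.25],"rotation": [0,0,0]},{"translation": [-0.4,0.4,0.3],"rotation": [0,0,0]},{"translation": [-0.55,0.55,0.3],"rotation": [0,0,0]},{"translation": [-0.6,0.7,0.3],"rotation": [0,0,0]},{"translation": [-0.6,0.7,0.3],"rotation": [0,0,0]},{"translation": [-0.6,0.7,0.3],"rotation": [0,0,0]},{"translation": [-0.6,0.7,0.3],"rotation": [0,0,0]},{"translation": [-0.6,0.7,0.3],"rotation": [0,0,0]},{"translation": [-0.6,0.7,0.3],"rotation": [0,0,0]}]}}

```text
t: 20.5
eef_pos: [0.4636, -0.008, 0.2254]
ee_rot: [-3.141, -0.0, -1.494]
force: [-0.1, 0.1, 0.8]
width: 0.077
gripper_force: 0.0
```

```bash
python3 - <<'E'
from h import *
im=grab_frame("top");cv2.imwrite("pics/top6.png",im)
cv2.imwrite("pics/v6.png",cv2.resize(im[160:300,155:515],None,fx=2.2,fy=2.2,interpolation=cv2.INTER_CUBIC))
E
```

```text
(no output)
```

View pics/v6.png

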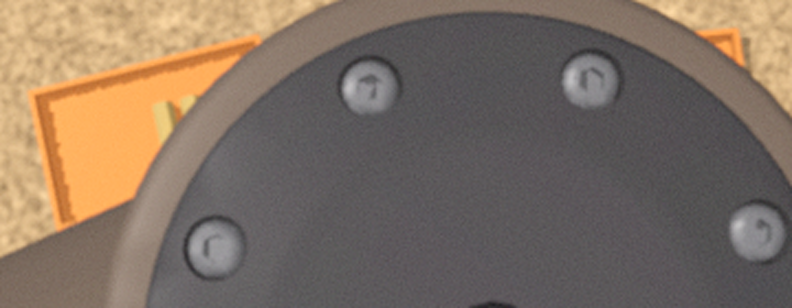

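The arm hides the trays from the top camera. I'll swing it away to the left.

Emit:
{"op": "apply_moves", "data": {"steps": [{"translation": [0,1,0],"rotation": [0,0,0]},{"translation": [0,1,0],"rotation": [0,0,0]},{"translation": [0,1,0],"rotation": [0,0,0]},{"translation": [0,1,0],"rotation": [0,0,0]},{"translation": [0,1,0],"rotation": [0,0,0]},{"translation": [0,1,0],"rotation": [0,0,0]},{"translation": [0,1,0],"rotation": [0,0,0]},{"translation": [0,1,0],"rotation": [0,0,0]},{"translation": [0,1,0],"rotation": [0,0,0]},{"translation": [0,1,0],"rotation": [0,0,0]}]}}

```text
t: 21.38
eef_pos: [0.4635, 0.2411, 0.2246]
ee_rot: [3.141, -0.001, -1.495]
force: [-0.0, -0.2, 0.0]
width: 0.0768
gripper_force: 0.0
```

Emit:
{"op": "apply_moves", "data": {"steps": [{"translation": [-0.9,0.9,0],"rotation": [0,0,0]},{"translation": [-0.9,0.9,0],"rotation": [0,0,0]},{"translation": [-0.9,0.9,0],"rotation": [0,0,0]},{"translation": [-0.9,0.9,0],"rotation": [0,0,0]},{"translation": [-0.9,0.9,0],"rotation": [0,0,0]},{"translation": [-0.9,0.9,0],"rotation": [0,0,0]},{"translation": [-0.9,0.9,0],"rotation": [0,0,0]},{"translation": [-0.9,0.9,0],"rotation": [0,0,0]},{"translation": [-0.9,0.9,0],"rotation": [0,0,0]},{"translation": [-0.9,0.9,0],"rotation": [0,0,0]}]}}

```text
t: 22.22
eef_pos: [0.2381, 0.4675, 0.225]
ee_rot: [3.142, -0.0, -1.492]
force: [0.8, -0.1, -0.3]
width: 0.0765
gripper_force: 0.0
```

```bash
python3 - <<'E'
from h import *
im=grab_frame("top");cv2.imwrite("pics/top7.png",im)
a=[cv2.resize(im[165:275,x:x+140],None,fx=2.8,fy=2.8,interpolation=cv2.INTER_CUBIC) for x in(160,370)]
cv2.imwrite("pics/v7.png",np.hstack(a))
E
```

```text
(no output)
```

View pics/v7.png

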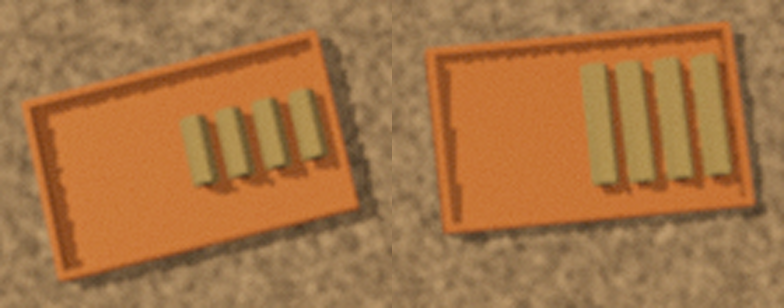

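Both rows now hold four evenly spaced, parallel bars (short at crop x ≈ 193, 228, 264, 301; long at 594, 629, 667, 704). Handing in.

```bash
python3 -c "
from station import *
print(job_done())"
```

```text
the job is handed in; nothing more can be done
None
```

Both standoffs lie flat in their matching trays, in line with the rows and one pitch on (within about 1 mm in the last top view), and I handed the job in at about 22 s; no verdict came back.

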